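# Set a chef's knife to its sharpening angle on the whetstone and hold it there

## Robot

A 6-joint arm with a two-finger parallel gripper is mounted at the origin on a cart in front of the work surface, level with it; the furniture and walls round the work are solid. World frame = base frame: x ahead of the robot, y to its left, z up, the work surface at z = 0. Lengths are in m, angles in rad, forces in N, time in s.
With the tool pointing down it reaches from about 0.375 to 0.9 m from the base axis. Payload 3.1 kg.
Tool frame: the origin (TCP) lies where the fingers leave the gripper's body, on its centre line; the fingertips stand 70 mm ahead of it and the grasp point (between the pads) lies 51 mm ahead of it; z points along the fingers, y is the line along which they close (so a half turn about z gives the same grasp; the last joint's range is limited). The gripper opens to 87 mm and grips with 3 to 60 N. Pads are 19 mm wide; open, the fingers measure 117 mm over their backs; the gripper's body (75 mm by 190 mm) begins 51 mm behind the grasp point.
Start: joints at [1.135, 0.527, 1.433, -0, 1.181, -0.178], TCP at [0.159, 0.604, 0.292] pointing down, gripper open.
Joint ranges: [-3.08, 3.08], [-0.75, 2.2], [0.22, 2.44], [-1.43, 4.57], [0, 2.65], [-2.85, 2.85]. Speed limits (rad/s): [2.79, 2.79, 3.14, 3.14, 3.14, 3.14].

## Interface

Orientations are given as a unit quaternion [x, y, z, w].
In Python, from rig import robot gives the robot as it stands.
- The arm moves only by the tool send_rows, never from a script. Its argument "deltas" is text: rows parted by semicolons, each of 7 numbers parted by spaces: the shift along the tool's x, y, z in mm, then the turn, a rotation vector about the tool's x, y, z in degrees, then the opening, from 0 (shut) to 1 (fully open). A call has 1 to 10 rows; each row shifts and turns the commanded pose from where the row before left it, along the tool's axes as they then stand; what a row does not reach is not made up. A row lasts 1/8 s, in which the tool goes at most 62.5 mm and 10.7 degrees, less where a joint would pass 70% of its speed; a pose out of reach is approached as far as the arm can. A call is refused whole if a number of a shift passes 62.5 or a number of a turn 10.7, either way. A call with a gripper value outside its range is refused whole. The fingers move at their own pace and stop on an object; "newtons" is the grip in N (left out, the last holds). Time passes only in rows, so rows that do not move let the fingers close. It gives the time, the measured TCP pose, the force, the opening and the grip force at its end, in the units of the state.
- robot.get_obs(): the state, without advancing time (a new reading comes with each control period).
- robot.camera(name): name is "scene" or "side" or "wrist"; returns a dict with "image" (420x560x3 uint8, red, green, blue), "depth" (420x560 float32, m along the optical axis (not along the pixel's ray), 0 where there is no reading), "fovy" (degrees; the focal length in pixels is half the picture's height over the tangent of half this angle, whatever the lens; pixels are square), "cx", "cy" (the principal point, pixels), "rvec" (rotation vector, rad) and "tvec" (3), from world to camera coordinates, as OpenCV has them. Camera axes: x right, y down, z forward; pixel columns grow to the right and rows downward; lengths in m; the calibration is good to about 2 mm. A picture is of the moment at which its call begins.
- robot.hand_in(): hands the job in; it is judged then, once.
Trained networks look in the newest picture that a camera, given by its name, has taken for a name from the list of things; names that differ only in an ending like _2 or _b are one class to them, and where a whole thing is asked for, a point or a joint stands for the part that bears it (a point fixed in the world has none). Each returns a list of dicts, best first, with "p" (0 to 1); they miss things now and then, are a little off and sometimes report something else, mostly with a low value. They report only what shows in the picture. A call takes as long as a camera call. They do not tell look-alikes from the thing itself.
- robot.find_in(camera, thing): "box" ([left, top, right, bottom] in pixels, round what is visible of it).
- robot.cut_out(camera, thing): "region" (420x560 bool, what is visible of it) and "box" ([left, top, right, bottom] in pixels, round what is visible of it).
The state is a dict: "time": time; "q": joint angles; "joint_velocities": joint speeds; "joint_torque": joint torques, N m; "position": TCP position; "tool_rot": TCP orientation; "ft_force": force on the tool from outside, world axes, zero at the start; "moment": the same for the moment, N m; "grip_width": finger opening in m; "grip_force": force on a finger pad.
Only numpy, scipy, OpenCV 4.12 (cv2) and the standard library are available. Lean on these libraries where they do the work, as an engineer would, in place of code of your own. Each camera call takes 0.05 s, during which the arm holds its last target. There are 200 camera calls.

## Task

Get the chef's knife ready for its first sharpening stroke: take it by the handle off the chopping board, lay its blade flat across the middle of the whetstone with the gauge on top, then, keeping the cutting edge resting lightly on the stone, raise the back of the blade until the gauge's swinging red pointer settles on the green mark (20 degrees). Finish while still holding the knife like that, with the pointer at rest on the mark and nothing but the stone and your grip carrying it; do not bang the edge on the stone, and leave the onion, the spice jar and the small tin where they are.

Things in the scene. Friction and masses are not known exactly. Their poses are not given: they have to be found in the camera images.
- knife: Chef's knife, black handle, steel blade, about 0.24 kg. Starts flat, blade on the board, handle overhanging towards the robot, underside about 3 mm over the worktop. Origin: middle of the handle's front end. x towards the tip, y towards the spine (back of the blade), z out of the flat face that bears the gauge. Turning it about +x (right hand) raises the spine. Centre of mass x = 30, y = -7 mm.
- grip_point (a point): Where to grip: on the handle's centre line at knife x = -25, y = 0, z = 0 mm; axes as the knife's. The handle runs from x = -123 to 0 mm, is 26 mm wide (y from -13 to 13) and 18 mm thick (z from -9 to 9), with flat parallel sides: pinch it across y from above. A steel bolster joins it to the blade, x from -4 to 8 mm.
- edge (a point): Point on the cutting edge that goes on the middle of the stone, at knife x = 65, y = -33, z = 0 mm; axes as the knife's. The edge is straight from x = 8 to 70 mm, then curves up to the tip. The spine lies at y = 12 mm. The blade is 2 mm thick (z about -1 to 1 mm).
- blade_tip (a point): Tip of the blade at knife x = 190, y = -16, z = 0 mm; axes as the knife's.
- gauge (a point): Pivot of the dial angle gauge, at knife x = 85, y = -8, z = 42 mm; axes as the knife's. The gauge is fixed on the blade by a magnetic foot: black round housing 60 mm across and 18 mm thick with its rims, reaching z = 72 mm, a white dial on each face; one dial looks to the handle, the other to the tip. Black ticks every 10 degrees, one green mark from 17 to 23 degrees.
- needle (a joint): The gauge's pointer: red needle with a round weight below, on each dial. It swings freely, hangs plumb with the needle up, and settles in about a second after a motion. Value in rad: roll of the knife about its length, 0 with the blade level, positive with the spine raised. The green mark lies on the spine's side of the dial's top, centre 0.349 rad (20 degrees), +-3 degrees.
- stone_base: Bamboo holder 92 x 225 mm and 26 mm high, fixed to the worktop, that carries the whetstone. Origin under its middle on the worktop; x runs across the stone (its 92 mm width, roughly away from the robot), y along its length, z up.
- stone_top (a point): Middle of the whetstone's upper face, 49 mm above the worktop; axes as the holder's. Brick-red layer over a grey one, 70 mm wide (x), 204 mm long (y). The knife goes across it: knife x along the stone's x, handle on the robot's side. The stone lies on a soft rubber bed: it yields from about 1 N, 1 mm per 2.5 N more, at most 5 mm, staying level.
- whetstone: The whetstone itself, origin and axes as stone_top.
- board: Whitish chopping board, 240 x 340 x 11 mm, fixed to the worktop; origin under its middle, x across its 240 mm depth (away from the robot), y along its 340 mm.
- onion: Loose brown onion, 94 x 86 x 85 mm, on the board's left part; origin at its underside. To be left alone.
- spice_jar: Loose spice jar with a black lid and dark label, 41 mm across, 105 mm high, standing beside the stone's left end; origin at its underside. To be left alone.
- small_tin: Loose small closed tin with a paper label, 57 mm across, 72 mm high, standing beside the stone's right end; origin at its underside. To be left alone.
There are look-alikes about, which are no part of the job. There is more than one size of the stone_base; the job needs the larger.

How it is judged:
By the outcome, as a careful person would: the job done as asked, in the order asked, and still so for the second after the job is handed in, while the arm keeps its last pose, push and grip.
It also fails if it takes over 54 s, if anything falls off the work surface, if the arm or the gripper's body presses on something with over 40 N, if the wrist force passes 120 N, or if a joint passes its speed limit or range.

## Working session

There is one attempt and no reset: what is moved stays moved. The work goes in short steps, Python scripts to look and compute and a tool call to move; the robot and the scene stay as the last step left them, time stands still between calls to the robot, and variables do not carry over. Pictures are saved under pics/ and viewed, at most 10 in all, crops included, and the job is handed in when it is done.

Besides the shell and the picture viewer there is one more tool, called after "Request:" by a JSON object that holds its "fn" and its "kwargs". send_rows: Moves the arm, as the interface text tells. Its arguments: {"type":"object","properties":{"deltas":{"type":"string"},"newtons":{"type":"number"}},"required":["deltas"]}

```bash
mkdir -p pics; ls; cat > h.py <<'E'
import numpy as np, cv2
from scipy.spatial.transform import Rotation as R
from rig import robot
def cam(n):
    c=robot.camera(n); c['R']=cv2.Rodrigues(np.array(c['rvec'],float))[0]; c['t']=np.array(c['tvec'],float).reshape(3)
    c['f']=210/np.tan(np.radians(c['fovy'])/2); return c
def cloud(c):
    v,u=np.mgrid[:420,:560]; d=c['depth']
    P=np.stack([(u-c['cx'])/c['f']*d,(v-c['cy'])/c['f']*d,d],-1)
    W=(P-c['t'])@c['R']; W[d<=0]=np.nan; return W
def proj(c,P):
    p=np.atleast_2d(P)@c['R'].T+c['t']; return np.c_[p[:,0]/p[:,2]*c['f']+c['cx'],p[:,1]/p[:,2]*c['f']+c['cy']]
def save(c,n,box=None):
    im=c['image'][...,::-1]
    if box: im=im[box[1]:box[3],box[0]:box[2]]; s=min(800/im.shape[1],600/im.shape[0]); im=cv2.resize(im,None,fx=s,fy=s,interpolation=2)
    cv2.imwrite('pics/'+n,im)
E
python3 - <<'E'
from h import *
np.set_printoptions(precision=3,suppress=True)
o=robot.get_obs(); print(o['position'],o['tool_rot'],o['time'],o['grip_width'])
ims=[]
for n in ['scene','side']:
    c=cam(n); W=cloud(c); save(c,n+'0.png'); print(n,'campos',-c['R'].T@c['t'],'fovy',c['fovy'])
    for th in ['knife','gauge','stone_base','whetstone','board','onion','spice_jar','small_tin']:
        for r in robot.cut_out(n,th)[:3]:
            P=W[r['region']]; P=P[~np.isnan(P[:,0])]
            print(th,round(r['p'],2),np.round(r['box']),np.median(P,0) if len(P) else '',np.percentile(P,[3],0) if len(P) else '',np.percentile(P,97,axis=0) if len(P) else '')
E
```

```text
pics
[0.158 0.604 0.291] [ 0.128  0.992 -0.001 -0.   ] 0.0 0.08712555641933273
scene campos [-0.345 -0.063  0.905] fovy 49.239562695391214
knife 0.67 [397. 216. 424. 305.] [ 0.474 -0.367  0.02 ] [[ 0.312 -0.392  0.01 ]] [ 0.587 -0.343  0.082]
gauge 0.65 [392. 215. 425. 308.] [ 0.479 -0.366  0.02 ] [[ 0.312 -0.39   0.011]] [ 0.594 -0.342  0.083]
stone_base 0.95 [134. 194. 224. 226.] [0.558 0.253 0.046] [[0.536 0.15  0.007]] [0.62  0.356 0.052]
stone_base 0.8 [223. 232. 281. 262.] [0.452 0.038 0.033] [[ 0.429 -0.031  0.006]] [0.492 0.111 0.038]
stone_base 0.38 [397. 215. 427. 307.] [ 0.476 -0.366  0.02 ] [[ 0.312 -0.391  0.01 ]] [ 0.593 -0.343  0.083]
whetstone 0.93 [141. 193. 218. 218.] [0.569 0.253 0.049] [[0.544 0.158 0.022]] [0.62  0.351 0.053]
whetstone 0.89 [221. 229. 281. 257.] [0.458 0.043 0.034] [[ 0.434 -0.024  0.02 ]] [0.492 0.109 0.038]
whetstone 0.2 [302. 196. 440. 265.] [ 0.532 -0.261  0.01 ] [[ 0.433 -0.431  0.004]] [ 0.673 -0.106  0.014]
board 0.56 [304. 198. 440. 266.] [ 0.532 -0.263  0.01 ] [[ 0.434 -0.431  0.005]] [ 0.673 -0.109  0.014]
board 0.32 [122. 168. 139. 205
[... 1151 characters left out ...]
 252. 426. 351.] [ 0.476 -0.37   0.02 ] [[ 0.312 -0.392  0.009]] [ 0.525 -0.345  0.082]
board 0.96 [291. 221. 452. 314.] [ 0.529 -0.269  0.009] [[ 0.434 -0.433  0.006]] [ 0.672 -0.119  0.012]
onion 0.84 [318. 202. 352. 243.] [ 0.568 -0.155  0.056] [[ 0.546 -0.186  0.011]] [ 0.615 -0.111  0.082]
spice_jar 0.84 [175. 137. 190. 171.] [0.624 0.402 0.065] [[0.614 0.389 0.007]] [0.651 0.433 0.105]
spice_jar 0.73 [367. 252. 427. 350.] [ 0.483 -0.37   0.02 ] [[ 0.312 -0.392  0.01 ]] [ 0.524 -0.344  0.082]
small_tin 0.75 [258. 167. 277. 202.] [0.645 0.093 0.049] [[0.631 0.074 0.002]] [0.685 0.128 0.071]
small_tin 0.69 [172. 163. 245. 198.] [0.567 0.245 0.047] [[0.543 0.155 0.024]] [0.616 0.348 0.05 ]
```

View pics/scene0.png

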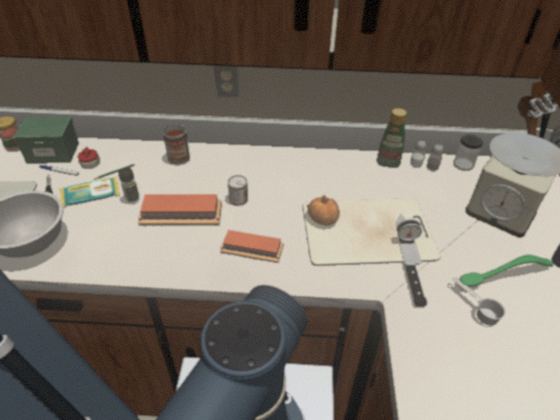

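```bash
python3 - <<'E'
from h import *
np.set_printoptions(precision=4,suppress=True)
for n,b in [('scene',[370,190,460,320]),('side',[335,220,460,370])]:
    c=cam(n); W=cloud(c); save(c,n+'_k.png',b)
    # stone top by height, large stone
    ok=(abs(W[...,2]-.049)<.004)&(W[...,0]>.5)&(W[...,0]<.66)&(W[...,1]>.13)&(W[...,1]<.37)
    r=[q for q in robot.cut_out(n,'whetstone') if np.nanmedian(W[q['region']],0)[1]>.2][0]['region']&ok
    P=W[r]; (cx,cy),s,a=cv2.minAreaRect(P[:,:2].astype(np.float32)); print(n,'stone',cx,cy,s,a,np.median(P[:,2]),len(P))
    # handle: dark pts with x<.43 near knife
    im=c['image'].astype(int)
    h=(im.max(-1)<90)&(W[...,0]>.25)&(W[...,0]<.425)&(W[...,1]<-.3)&(W[...,1]>-.45)&(W[...,2]>.012)&(W[...,2]<.035)
    P=W[h]; print('handle n',len(P)); m=np.median(P,0); u,s,vt=np.linalg.svd(P[:,:2]-P[:,:2].mean(0),full_matrices=False)
    print(P.mean(0),vt[0],np.degrees(np.arctan2(vt[0,1],vt[0,0])),cv2.minAreaRect(P[:,:2].astype(np.float32)),np.percentile(P[:,2],[5,50,95]))
    g=(W[...,2]>.045)&(W[...,0]>.38)&(W[...,0]<.6)&(W[...,1]<-.3)&(W[...,1]>-.45)
    print('gauge',W[g].mean(0),np.percentile(W[g],[2,98],axis=0).ravel())
E
```

```text
scene stone 0.5837651491165161 0.2562806308269501 (0.07520559430122375, 0.20391879975795746) 4.047798156738281 0.04936142595300467 1259
handle n 335
[ 0.3573 -0.3655  0.0201] [-0.9961 -0.0882] -174.93859636363675 ((0.3641374409198761, -0.36575043201446533), (0.11389025300741196, 0.026302628219127655), 5.340437412261963) [0.0157 0.0203 0.0234]
gauge [ 0.5124 -0.3641  0.0675] [ 0.5032 -0.3948  0.0464  0.5261 -0.3371  0.0861]
side stone 0.5833327174186707 0.25587451457977295 (0.07651130110025406, 0.20990630984306335) 4.295103073120117 0.0478385521916312 897
handle n 524
[ 0.359  -0.3696  0.0193] [-0.9975 -0.0701] -175.98021946369775 ((0.36640238761901855, -0.3698233962059021), (0.11731937527656555, 0.02646382339298725), 3.2257254123687744) [0.0158 0.0196 0.0221]
gauge [ 0.513  -0.368   0.0664] [ 0.5045 -0.3957  0.0459  0.5269 -0.3391  0.0841]
```

View pics/scene_k.png

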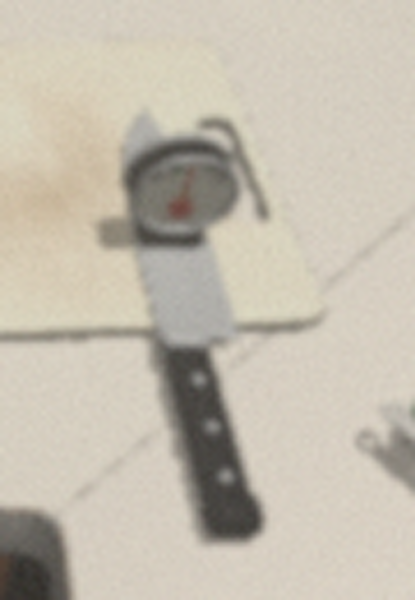

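Candidates: the knife with the gauge at (412,260) is the only one bearing a dial, and the thin utensils at (55,168) and (115,172) are not it. There are two stones: the large one at (180,209), about 204 mm long, is the one I choose. The small one at (252,245) is the look-alike. The crop shows the spine on the left (+y) and the gauge on top, with the edge to the right.

```bash
cat >> h.py <<'E'
def down(yaw,roll=0):
    "tool with y along knife y at given yaw; roll about knife x"
    k=R.from_euler('z',yaw,degrees=True)*R.from_euler('x',roll,degrees=True)
    return k*R.from_matrix([[-1,0,0],[0,1,0],[0,0,-1]])
def plan(wps,start=None,nd=0):
    "wps: (pos mm, rotation, rows)"
    o=robot.get_obs(); p,r=start or (np.array(o['position'])*1000,R.from_quat(o['tool_rot']))
    for q,s,n in wps:
        q=np.array(q,float); dr=(r.inv()*s).as_rotvec()/n; dp=(q-p)/n; out=[]
        for i in range(n):
            out.append(' '.join(f'{v:g}' for v in np.r_[np.round(r.inv().apply(dp),nd),np.round(np.degrees(dr),1)]+0.)); r=r*R.from_rotvec(dr)
        print(n,'rows: ','; '.join(out)); p,r=q,s
E
python3 - <<'E'
from h import *
d=down(4.2); o=robot.get_obs()
plan([((250,520,270),d,4),((450,150,250),d,9),((450,-200,230),d,8),((402,-365,160),d,4)])
E
```

```text
4 rows:  -27 -15 6 0 0 -4.7; -26 -17 6 0 0 -4.7; -25 -19 6 0 0 -4.7; -23 -21 6 0 0 -4.7
9 rows:  -19 -43 2 0 0 0; -19 -43 2 0 0 0; -19 -43 2 0 0 0; -19 -43 2 0 0 0; -19 -43 2 0 0 0; -19 -43 2 0 0 0; -19 -43 2 0 0 0; -19 -43 2 0 0 0; -19 -43 2 0 0 0
8 rows:  3 -44 3 0 0 0; 3 -44 3 0 0 0; 3 -44 3 0 0 0; 3 -44 3 0 0 0; 3 -44 3 0 0 0; 3 -44 3 0 0 0; 3 -44 3 0 0 0; 3 -44 3 0 0 0
4 rows:  15 -40 18 0 0 0; 15 -40 18 0 0 0; 15 -40 18 0 0 0; 15 -40 18 0 0 0
```

Request:
{"fn": "send_rows", "kwargs": {"deltas": "-27 -15 6 0 0 -4.7 1; -26 -17 6 0 0 -4.7 1; -25 -19 6 0 0 -4.7 1; -23 -21 6 0 0 -4.7 1; -19 -43 2 0 0 0 1; -19 -43 2 0 0 0 1; -19 -43 2 0 0 0 1; -19 -43 2 0 0 0 1"}}

```text
time: 2.1
position: [0.3384, 0.3521, 0.2604]
tool_rot: [-0.036, 0.999, 0.0, 0.0]
ft_force: [0.6, 0.5, -0.6]
grip_width: 0.0867
grip_force: 0.0
```

Request:
{"fn": "send_rows", "kwargs": {"deltas": "-19 -43 2 0 0 0 1; -19 -43 2 0 0 0 1; -19 -43 2 0 0 0 1; -19 -43 2 0 0 0 1; -19 -43 2 0 0 0 1; 3 -44 3 0 0 0 1; 3 -44 3 0 0 0 1; 3 -44 3 0 0 0 1; 3 -44 3 0 0 0 1; 3 -44 3 0 0 0 1"}}

```text
time: 3.35
position: [0.4486, -0.0765, 0.2354]
tool_rot: [-0.036, 0.999, -0.0, 0.0]
ft_force: [0.3, 0.2, -0.4]
grip_width: 0.0869
grip_force: 0.0
```

Request:
{"fn": "send_rows", "kwargs": {"deltas": "3 -44 3 0 0 0 1; 3 -44 3 0 0 0 1; 3 -44 3 0 0 0 1; 15 -40 18 0 0 0 1; 15 -40 18 0 0 0 1; 15 -40 18 0 0 0 1; 15 -40 18 0 0 0 1; 0 0 0 0 0 0 1"}}

```text
time: 4.35
position: [0.3996, -0.3743, 0.1532]
tool_rot: [-0.034, 0.999, -0.0, 0.0]
ft_force: [0.3, 0.0, 0.2]
grip_width: 0.0868
grip_force: 0.0
```

```bash
python3 - <<'E'
from h import *
np.set_printoptions(precision=4,suppress=True)
o=robot.get_obs(); print(o['time'],o['position'],R.from_quat(o['tool_rot']).as_matrix()[:,1],o['ft_force'],o['q'])
for n in ['wrist','scene']:
    c=cam(n); W=cloud(c); save(c,n+'1.png'); im=c['image'].astype(int)
    h=(im.max(-1)<100)&(W[...,0]>.28)&(W[...,0]<.42)&(W[...,1]<-.32)&(W[...,1]>-.42)&(W[...,2]>.012)&(W[...,2]<.03)
    h=cv2.morphologyEx(h.astype(np.uint8),cv2.MORPH_OPEN,np.ones((3,3)))>0
    P=W[h]; print(n,len(P))
    if len(P)>50:
        print(P.mean(0),cv2.minAreaRect(P[:,:2].astype(np.float32)),np.percentile(P[:,2],[5,50,95]))
E
```

```text
4.35 [ 0.3996 -0.3743  0.1532] [-0.0672  0.9977 -0.0007] [0.2586 0.0278 0.1966] [-0.9566  0.6286  1.7444 -0.0004  0.768  -2.5943]
wrist 5689
[ 0.3621 -0.3683  0.019 ] ((0.3662480413913727, -0.36828556656837463), (0.10918628424406052, 0.028686102479696274), 3.9258360862731934) [0.0156 0.0193 0.0207]
scene 323
[ 0.3589 -0.3652  0.0202] ((0.36392951011657715, -0.36638736724853516), (0.11221376806497574, 0.02446550503373146), 4.460371017456055) [0.0156 0.0207 0.0236]
```

View pics/wrist1.png

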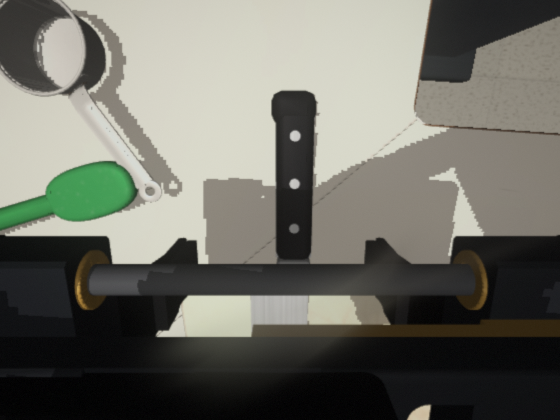

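```bash
python3 - <<'E'
from h import *
c=cam('wrist');W=cloud(c)
print([W[r,294].round(4) for r in (93,97,150,250,256,262)])
d=down(4.0)
plan([((402,-366,110),d,3),((402,-366,73.5),d,3)],nd=1)
E
```

```text
[array([ 0.3138, -0.3687,  0.0189]), array([ 0.3163, -0.3685,  0.0195]), array([ 0.35  , -0.3658,  0.0193]), array([ 0.4207, -0.3602,  0.0207]), array([ 0.4262, -0.3596,  0.0185]), array([ 0.4313, -0.3592,  0.0177])]
3 rows:  -0.7 1.4 14.8 0 0 0; -0.7 1.4 14.8 0 0 0; -0.6 1.4 14.8 0 0 0
3 rows:  0 0 12.2 0 0 0; 0 0 12.2 0 0 0; 0 0 12.2 0 0 0
```

Request:
{"fn": "send_rows", "kwargs": {"deltas": "-0.7 1.4 15 0 0 0 1; -0.7 1.4 15 0 0 0 1; -0.6 1.4 15 0 0 0 1; 0 0 12 0 0 0 1; 0 0 12 0 0 0 1; 0 0 8 0 0 0 1; 0 0 0 0 0 0 1; 0 0 0 0 0 0 1"}}

```text
time: 5.5
position: [0.4022, -0.3671, 0.0775]
tool_rot: [-0.036, 0.999, -0.0, 0.0]
ft_force: [0.1, 0.0, -0.1]
grip_width: 0.087
grip_force: 0.0
```

Request:
{"fn": "send_rows", "kwargs": {"deltas": "0 1 4.5 0 0 0 1; 0 0 0 0 0 0 0.45; 0 0 0 0 0 0 0.35; 0 0 0 0 0 0 0.2; 0 0 0 0 0 0 0.2; 0 0 0 0 0 0 0.2; 0 0 0 0 0 0 0.2; 0 0 0 0 0 0 0.2", "newtons": 55}}

```text
time: 6.5
position: [0.402, -0.3657, 0.0727]
tool_rot: [-0.036, 0.999, 0.0, -0.0]
ft_force: [0.3, 1.3, 0.3]
grip_width: 0.0258
grip_force: 55.1
```

Gripped at 25.8 mm, which matches the 26 mm handle width. Now I lift.

Request:
{"fn": "send_rows", "kwargs": {"deltas": "0 0 -4 0 0 0 0.2; 0 0 -12 0 0 0 0.2; 0 0 -25 0 0 0 0.2; 0 0 -35 0 0 0 0.2; 0 0 -35 0 0 0 0.2; 0 0 -30 0 0 0 0.2; 0 0 -15 0 0 0 0.2; 0 0 0 0 0 0 0.2; 0 0 0 0 0 0 0.2; 0 0 0 0 0 0 0.2"}}

```text
time: 7.75
position: [0.4016, -0.3652, 0.2274]
tool_rot: [-0.036, 0.999, 0.001, -0.001]
ft_force: [-0.6, 0.1, -1.6]
grip_width: 0.0254
grip_force: 55.0
```

```bash
python3 - <<'E'
from h import *
np.set_printoptions(precision=4,suppress=True)
o=robot.get_obs(); print(o['time'],o['position'],R.from_quat(o['tool_rot']).as_matrix()[:,1:],o['ft_force'],o['moment'],o['grip_width'])
T=np.array(o['position']);Rt=R.from_quat(o['tool_rot']).as_matrix()
for n in ['scene','side','wrist']:
    c=cam(n); W=cloud(c); L=(W-T)@Rt   # in tool axes
    K=np.stack([-L[...,0],L[...,1],-L[...,2]],-1)  # knife-like axes, origin TCP
    ok=(abs(K[...,0])<.25)&(abs(K[...,1])<.06)&(K[...,2]<-.0)&(K[...,2]>-.12)
    g=ok&(K[...,0]>.05)&(K[...,0]<.15)&(K[...,2]>-.035)
    print(n,'gauge',g.sum(),np.percentile(K[g],[2,50,98],axis=0).ravel() if g.sum()>9 else '')
    h=ok&(K[...,0]<-.03)&(K[...,0]>-.12)
    b=ok&(K[...,0]>.03)&(K[...,0]<.25)&(K[...,2]<-.045)
    for m,l in((h,'handle'),(b,'blade')):
        P=K[m]
        if len(P)>30:
            A=np.c_[np.ones(len(P)),P[:,:2]]; w=np.linalg.lstsq(A,P[:,2],rcond=None)[0]; e=abs(A@w-P[:,2]); k=e<.004; w=np.linalg.lstsq(A[k],P[k,2],rcond=None)[0]
            print(l,len(P),'z=',w, np.percentile(P[k],[2,50,98],axis=0).ravel())
    if n=='scene': save(c,'scene2.png',[int(v) for v in (proj(c,T+[.03,0,0])[0]-[75,75]).tolist()+(proj(c,T+[.03,0,0])[0]+[75,75]).tolist()])
E
```

```text
7.75 [ 0.4016 -0.3652  0.2274] [[-0.0712 -0.0018]
 [ 0.9975  0.0024]
 [ 0.0026 -1.    ]] [-0.5984  0.0542 -1.5799] [0.0254 0.2289 0.0592] 0.025443063732493068
scene gauge 194 [ 0.1039 -0.0227 -0.0269  0.1086  0.0028 -0.0128  0.1238  0.0212 -0.0004]
handle 347 z= [-0.0494  0.0523 -0.158 ] [-0.0935 -0.0129 -0.059  -0.0649  0.0011 -0.0525 -0.0316  0.0128 -0.0493]
blade 53 z= [-0.0597 -0.0034 -0.0118] [ 0.0386 -0.0332 -0.0623  0.1885 -0.0148 -0.0603  0.2155  0.0067 -0.0575]
side gauge 0 
handle 461 z= [-0.0502  0.0515  0.0812] [-0.0932 -0.0151 -0.06   -0.0654 -0.0023 -0.053  -0.0323  0.0105 -0.0507]
blade 117 z= [-0.056  -0.0631  0.0815] [ 0.0337 -0.0324 -0.0626  0.0507  0.0026 -0.0605  0.1     0.0106 -0.054 ]
wrist gauge 0 
handle 8659 z= [-0.053   0.      0.0059] [-0.0882 -0.0137 -0.0566 -0.063  -0.0013 -0.0528 -0.0315  0.0111 -0.0511]
blade 60 z= [-0.0078 -1.5707 -0.0059] [ 0.0301 -0.0131 -0.0593  0.0304 -0.0029 -0.0553  0.0317  0.0117 -0.0544]
```

```bash
python3 - <<'E'
from h import *
d=down(4.1)
plan([((490,282.5,225),d,16),((490,282.5,131),d,4)],nd=1)
E
```

```text
16 rows:  -8.4 40 0.2 0 0 0; -8.4 40 0.2 0 0 0; -8.4 40 0.2 0 0 0; -8.4 40 0.2 0 0 0; -8.4 40 0.2 0 0 0; -8.4 40 0.2 0 0 0; -8.4 40 0.2 0 0 0; -8.4 40 0.2 0 0 0; -8.4 40 0.2 0 0 0; -8.4 40 0.2 0 0 0; -8.4 40 0.2 0 0 0; -8.4 40 0.2 0 0 0; -8.4 40 0.2 0 0 0; -8.4 40 0.2 0 0 0; -8.4 40 0.2 0 0 0; -8.4 40 0.2 0 0 0
4 rows:  0 0 23.5 0 0 0; 0 0 23.5 0 0 0; 0 0 23.5 0 0 0; 0 0 23.5 0 0 0
```

View pics/scene2.png

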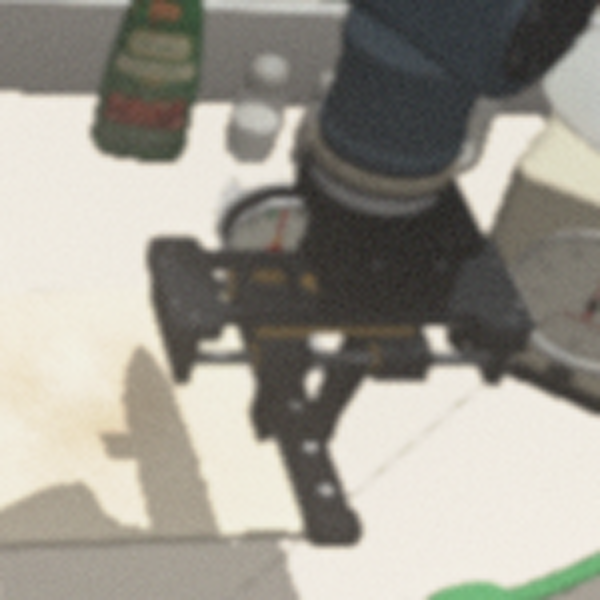

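The knife is held level, with the gauge at (265,225) in the crop and the handle hanging at (310,470). Now I carry it across.

Request:
{"fn": "send_rows", "kwargs": {"deltas": "-2 10 0 0 0 0 0.2; -5 25 0 0 0 0 0.2; -8 40 0 0 0 0 0.2; -9.5 45 0 0 0 0 0.2; -9.5 45 0 0 0 0 0.2; -9.5 45 0 0 0 0 0.2; -9.5 45 0 0 0 0 0.2; -9.5 45 0 0 0 0 0.2; -9.5 45 0 0 0 0 0.2; -9.5 45 0 0 0 0 0.2"}}

```text
time: 9.15
position: [0.4541, 0.032, 0.2289]
tool_rot: [-0.036, 0.999, 0.0, -0.0]
ft_force: [1.0, 0.6, -3.4]
grip_width: 0.0254
grip_force: 55.0
```

Request:
{"fn": "send_rows", "kwargs": {"deltas": "-9.5 45 0 0 0 0 0.2; -9.5 45 0 0 0 0 0.2; -9.5 45 0 0 0 0 0.2; -9.5 45 0 0 0 0 0.2; -8 40 0 0 0 0 0.2; -5 20 0 0 0 0 0.2; -2 10 0 0 0 0 0.2; 0 0 5 0 0 0 0.2; 0 0 10 0 0 0 0.2; 0 0 10 0 0 0 0.2"}}

```text
time: 10.4
position: [0.4903, 0.281, 0.2028]
tool_rot: [-0.035, 0.999, -0.0, -0.001]
ft_force: [-0.4, -0.3, -3.0]
grip_width: 0.0256
grip_force: 55.0
```

```bash
python3 - <<'E'
from h import *
np.set_printoptions(precision=4,suppress=True)
o=robot.get_obs(); print(o['time'],o['position'],o['ft_force'],o['q'])
plan([((490,282.5,135),down(4.1),5)],nd=1)
E
```

```text
10.4 [0.4903 0.281  0.2028] [-0.3896 -0.2811 -2.9864] [ 0.3227  0.5681  1.6669 -0.0002  0.908  -1.3177]
5 rows:  0 0.3 13.6 0 0 0; 0 0.3 13.6 0 0 0; 0 0.3 13.6 0 0 0; 0 0.3 13.6 0 0 0; 0 0.3 13.6 0 0 0
```

Request:
{"fn": "send_rows", "kwargs": {"deltas": "0 0.3 14 0 0 0 0.2; 0 0.3 14 0 0 0 0.2; 0 0.3 14 0 0 0 0.2; 0 0.3 14 0 0 0 0.2; 0 0 10 0 0 0 0.2; 0 0 0 0 0 0 0.2; 0 0 0 0 0 0 0.2; 0 0 0 0 0 0 0.2; 0 0 0 0 0 0 0.2"}}

```text
time: 11.52
position: [0.4907, 0.2834, 0.1383]
tool_rot: [-0.036, 0.999, 0.0, 0.0]
ft_force: [0.1, 0.1, -1.8]
grip_width: 0.0254
grip_force: 55.0
```

```bash
cat > look.py <<'E'
from h import *
import sys
np.set_printoptions(precision=4,suppress=True)
o=robot.get_obs(); print(o['time'],o['position'],o['ft_force'],R.from_quat(o['tool_rot']).as_matrix()[:,1],o['grip_width'])
T=np.array(o['position']);Rt=R.from_quat(o['tool_rot']).as_matrix()
off=np.array([-.0265,0,-.061])
for n in sys.argv[2:]:
    c=cam(n); W=cloud(c); save(c,n+sys.argv[1]+'.png',[110,130,250,235] if n=='scene' else [160,110,300,215] if n=='side' else None)
    K=((W-T)@Rt)*[-1,1,-1]; K=K+[-.0265,0,.061]   # knife axes
    g=(K[...,0]>.06)&(K[...,0]<.11)&(abs(K[...,1])<.06)&(K[...,2]>.02)&(K[...,2]<.09)
    b=(K[...,0]>.1)&(K[...,0]<.21)&(abs(K[...,1]+.01)<.04)&(abs(K[...,2])<.01)
    for l,m in(('gauge',g),('blade',b)): print(n,l,m.sum(),np.percentile(K[m],[2,50,98],axis=0).ravel() if m.sum()>9 else '')
    # stone from top face
    s=(abs(W[...,2]-.049)<.004)&(c['image'][...,0]>c['image'][...,1].astype(int)+50)&(abs(W[...,0]-.58)<.06)&(abs(W[...,1]-.256)<.13)
    P=W[s]; print('stone',len(P),cv2.minAreaRect(P[:,:2].astype(np.float32)),np.median(P[:,2]))
E
python3 look.py 3 scene side
```

```text
11.525 [0.4907 0.2834 0.1383] [ 0.1425  0.052  -1.8344] [-0.0712  0.9975  0.0003] 0.025449389245091214
scene gauge 68 [ 0.0774 -0.04    0.035   0.0872 -0.0339  0.0532  0.1005 -0.0266  0.0691]
scene blade 24 [ 0.1286 -0.0298 -0.0016  0.1764 -0.0205  0.0007  0.1892 -0.011   0.0037]
stone 522 ((0.5842970013618469, 0.253288596868515), (0.07305186986923218, 0.19938892126083374), 2.4253182411193848) 0.04959205592147373
side gauge 160 [ 0.0759 -0.0405  0.0257  0.0856 -0.023   0.0599  0.0996  0.0126  0.0715]
side blade 105 [ 0.1056 -0.0339 -0.0034  0.1461 -0.017  -0.0011  0.1846  0.0006  0.0023]
stone 586 ((0.5832511186599731, 0.25479742884635925), (0.07633525878190994, 0.20372551679611206), 3.1398940086364746) 0.04797171097411056
```

View pics/scene3.png

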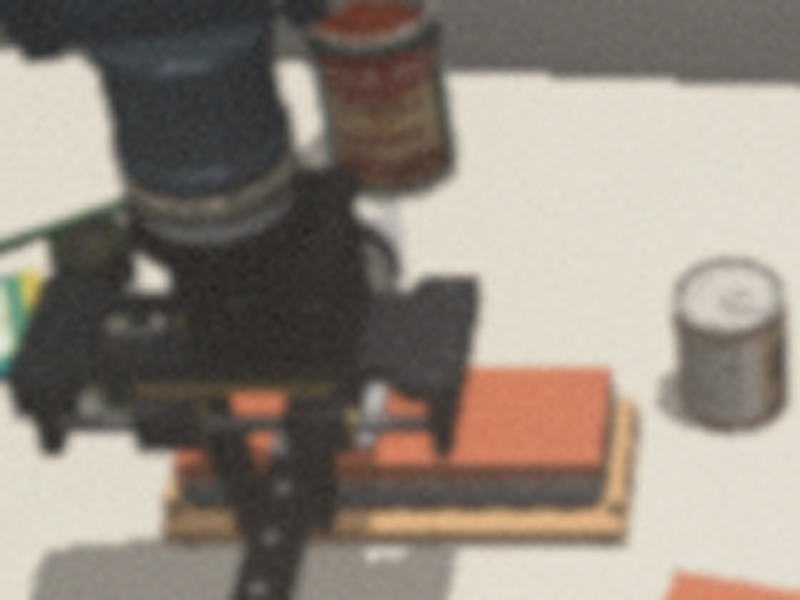

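```bash
python3 - <<'E'
from h import *
np.set_printoptions(precision=3,suppress=True)
for n in('scene','side'):
    c=cam(n);W=cloud(c)
    m=(W[...,0]>.66)&(W[...,0]<.9)&(W[...,1]>.18)&(W[...,1]<.36)&(W[...,2]>.02)&(W[...,2]<.16)
    P=W[m]; print(n,len(P),np.percentile(P,[2,50,98],axis=0).ravel())
    far=P[P[:,0]>.72]; print(len(far),np.percentile(far,[2,50,98],axis=0).ravel())
E
```

```text
scene 766 [0.701 0.281 0.023 0.822 0.314 0.082 0.882 0.35  0.11 ]
743 [0.809 0.285 0.023 0.822 0.315 0.084 0.882 0.35  0.11 ]
side 742 [0.669 0.276 0.023 0.822 0.306 0.077 0.881 0.355 0.108]
685 [0.809 0.285 0.023 0.825 0.309 0.078 0.881 0.355 0.108]
```

View pics/side3.png

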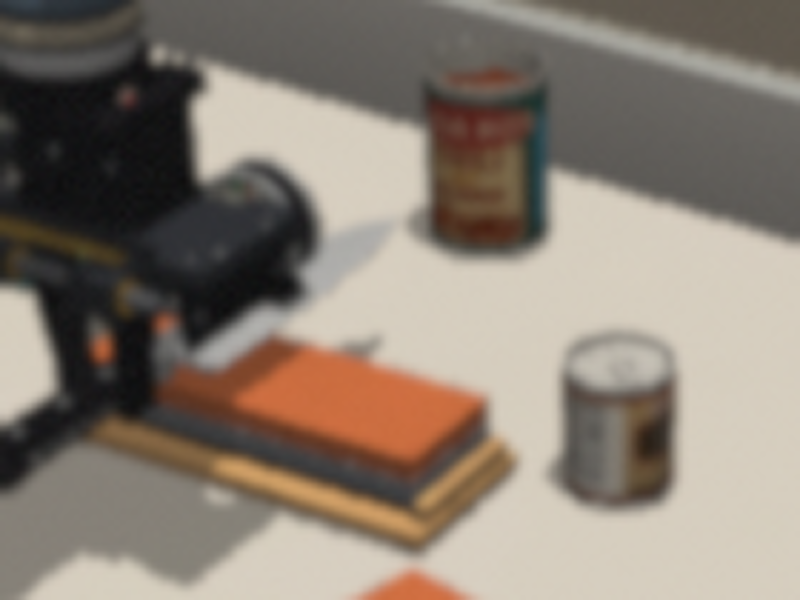

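Blade level above the stone, its tip clear of the can behind (can at x 0.81). Now I lower it gently.

Request:
{"fn": "send_rows", "kwargs": {"deltas": "0 0 6 0 0 0 0.2; 0 0 6 0 0 0 0.2; 0 -1 5 0 0 0 0.2; 0 0 3 0 0 0 0.2; 0 0 1 0 0 0 0.2; 0 0 0 0 0 0 0.2; 0 0 0 0 0 0 0.2"}}

```text
time: 12.6
position: [0.4907, 0.2824, 0.1169]
tool_rot: [-0.036, 0.999, 0.0, 0.0]
ft_force: [0.3, 0.5, -3.0]
grip_width: 0.0253
grip_force: 55.0
```

Request:
{"fn": "send_rows", "kwargs": {"deltas": "0 0 1 0 0 0 0.2; 0 0 1 0 0 0 0.2; 0 0 0 0 0 0 0.2; 0 0 0 0 0 0 0.2"}}

```text
time: 13.1
position: [0.4906, 0.2824, 0.1147]
tool_rot: [-0.036, 0.999, -0.0, -0.0]
ft_force: [-0.4, -0.3, -2.0]
grip_width: 0.0257
grip_force: 55.0
```

Request:
{"fn": "send_rows", "kwargs": {"deltas": "0 0 0.7 0 0 0 0.2; 0 0 0.7 0 0 0 0.2; 0 0 0 0 0 0 0.2"}}

```text
time: 13.48
position: [0.4905, 0.2823, 0.1133]
tool_rot: [-0.036, 0.999, -0.0, -0.0]
ft_force: [-0.1, -0.5, -3.0]
grip_width: 0.0254
grip_force: 55.0
```

Request:
{"fn": "send_rows", "kwargs": {"deltas": "0 0 0.7 0 0 0 0.2; 0 0 0 0 0 0 0.2"}}

```text
time: 13.72
position: [0.4905, 0.2823, 0.1126]
tool_rot: [-0.036, 0.999, -0.0, -0.0]
ft_force: [0.9, -1.0, -2.4]
grip_width: 0.0256
grip_force: 55.0
```

Request:
{"fn": "send_rows", "kwargs": {"deltas": "0 0 0.7 0 0 0 0.2; 0 0 0 0 0 0 0.2"}}

```text
time: 13.98
position: [0.4905, 0.2824, 0.1119]
tool_rot: [-0.036, 0.999, -0.0, -0.0]
ft_force: [-0.3, -1.0, -2.7]
grip_width: 0.0259
grip_force: 55.0
```

Request:
{"fn": "send_rows", "kwargs": {"deltas": "0 0 0.7 0 0 0 0.2; 0 0 0 0 0 0 0.2"}}

```text
time: 14.22
position: [0.4906, 0.2824, 0.1113]
tool_rot: [-0.036, 0.999, 0.0, 0.0]
ft_force: [0.9, -0.2, -1.5]
grip_width: 0.0255
grip_force: 55.0
```

Request:
{"fn": "send_rows", "kwargs": {"deltas": "0 0 0.7 0 0 0 0.2; 0 0 0 0 0 0 0.2"}}

```text
time: 14.48
position: [0.4906, 0.2824, 0.1107]
tool_rot: [-0.036, 0.999, 0.0, 0.0]
ft_force: [-1.1, -0.2, -1.3]
grip_width: 0.0254
grip_force: 55.0
```

```bash
python3 - <<'E'
from h import *
np.set_printoptions(precision=3,suppress=True)
for i in range(4):
    robot.camera('side'); o=robot.get_obs(); print(o['time'],o['position'],o['ft_force'],o['moment'])
E
```

```text
14.525 [0.491 0.282 0.111] [-0.583  0.096 -0.505] [0.05  0.147 0.009]
14.575 [0.491 0.282 0.111] [-0.822 -0.512  0.206] [ 0.026  0.139 -0.032]
14.625 [0.491 0.282 0.111] [-0.972 -0.09  -0.449] [ 0.034  0.077 -0.041]
14.675 [0.491 0.282 0.111] [-1.135  0.54   0.197] [ 0.041  0.145 -0.046]
```

The blade is laid flat, with about 2 N contact since z = 0.111. Now I roll it about the edge line, where each 2° means tool y -2.18 mm, z -1.11 mm and turn x -2°.

Request:
{"fn": "send_rows", "kwargs": {"deltas": "0 -2.18 -1.11 -2 0 0 0.2; 0 -2.18 -1.11 -2 0 0 0.2; 0 -2.18 -1.11 -2 0 0 0.2; 0 0 0 0 0 0 0.2; 0 0 0 0 0 0 0.2"}}

```text
time: 15.3
position: [0.4914, 0.2756, 0.1137]
tool_rot: [-0.036, 0.998, 0.052, -0.001]
ft_force: [0.6, -0.9, -0.4]
grip_width: 0.0258
grip_force: 55.0
```

```bash
cat > f.py <<'E'
from h import *
np.set_printoptions(precision=3,suppress=True)
F=[]
for i in range(6):
    robot.camera('side'); o=robot.get_obs(); F.append(np.r_[o['ft_force'],o['moment']])
r=R.from_quat(o['tool_rot'])*down(0).inv(); print(o['time'],o['position'],np.mean(F,0),np.std(F,0)[:3],'yaw,roll',r.as_euler('ZXY',degrees=True),o['grip_width'])
E
python3 f.py
```

```text
15.6 [0.491 0.276 0.114] [ 0.134 -0.664 -0.758 -0.273 -0.052 -0.065] [0.244 0.325 0.387] yaw,roll [ 4.103  5.992 -0.037] 0.025345754044983983
```

Request:
{"fn": "send_rows", "kwargs": {"deltas": "0 -2.18 -1.11 -2 0 0 0.2; 0 -2.18 -1.11 -2 0 0 0.2; 0 -2.18 -1.11 -2 0 0 0.2; 0 -2.18 -1.11 -2 0 0 0.2; 0 0 0 0 0 0 0.2; 0 0 0 0 0 0 0.2"}}

```text
time: 16.35
position: [0.4918, 0.2665, 0.1167]
tool_rot: [-0.035, 0.992, 0.121, -0.004]
ft_force: [0.1, -1.0, -0.5]
grip_width: 0.0255
grip_force: 55.0
```

```bash
python3 f.py
```

```text
16.65 [0.492 0.267 0.117] [ 0.535 -1.345 -0.613 -0.349 -0.077 -0.096] [0.374 0.409 0.302] yaw,roll [ 4.102 13.986 -0.019] 0.025428115197305107
```

Request:
{"fn": "send_rows", "kwargs": {"deltas": "0 -2.18 -1.11 -2 0 0 0.2; 0 -2.18 -1.11 -2 0 0 0.2; 0 -2.18 -1.11 -2 0 0 0.2; 0 0 0 0 0 0 0.2; 0 0 0 0 0 0 0.2; 0 0 0 0 0 0 0.2; 0 0 0 0 0 0 0.2; 0 0 0 0 0 0 0.2; 0 0 0 0 0 0 0.2; 0 0 0 0 0 0 0.2"}}

```text
time: 17.9
position: [0.4922, 0.2593, 0.1181]
tool_rot: [-0.035, 0.984, 0.174, -0.006]
ft_force: [-0.7, -1.1, 0.5]
grip_width: 0.0255
grip_force: 55.0
```

```bash
python3 f.py; python3 - <<'E'
from h import *
for n in('scene','side'):
    c=cam(n); W=cloud(c); im=c['image'].astype(int)
    red=(im[...,0]>im[...,1]+60)&(im[...,0]>im[...,2]+50)&(W[...,2]>.07)&(W[...,0]>.56)&(W[...,0]<.66)&(abs(W[...,1]-.26)<.07)
    print(n,red.sum(),W[red].round(4)[:12].tolist())
    for r in robot.find_in(n,'gauge')[:2]: print(n,r)
    p=proj(c,[.6,.26,.1])[0].astype(int); print(p)
    save(c,n+'5.png',[p[0]-50,p[1]-38,p[0]+50,p[1]+37])
a=[cv2.resize(cv2.imread(f'pics/{n}5.png'),(400,300)) for n in('scene','side')]
cv2.imwrite('pics/g5.png',np.hstack(a))
E
```

```text
18.2 [0.492 0.259 0.118] [ 0.055 -0.547 -0.57  -0.369  0.004 -0.015] [0.359 0.396 0.436] yaw,roll [ 4.087 20.002  0.004] 0.025673683829010762
scene 0 []
scene {'box': [148.3, 204.0, 171.6, 252.4], 'p': 0.76}
[176 184]
side 0 []
side {'box': [156.6, 143.3, 228.6, 204.2], 'p': 0.61}
[210 156]
```

View pics/g5.png

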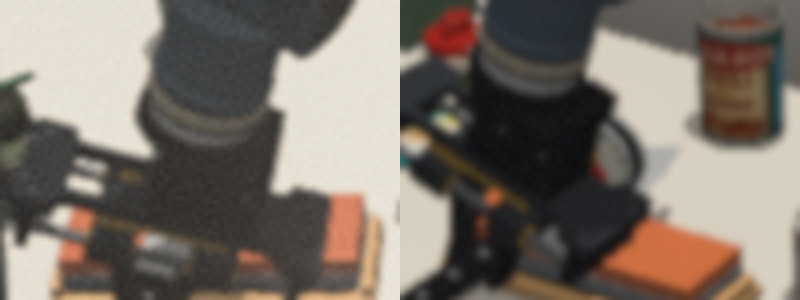

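```bash
python3 - <<'E'
from h import *
np.set_printoptions(precision=4,suppress=True)
o=robot.get_obs();T=np.array(o['position']);Rt=R.from_quat(o['tool_rot']).as_matrix()
def fit(P,l):
    A=np.c_[np.ones(len(P)),P[:,:2]]; k=np.ones(len(P),bool)
    for _ in range(5): w=np.linalg.lstsq(A[k],P[k,2],rcond=None)[0]; k=abs(A@w-P[:,2])<.003
    print(l,k.sum(),'z0,dz/dx,dz/dy',w,np.percentile(P[k],[2,50,98],axis=0).ravel())
for n in('wrist','side','scene'):
    c=cam(n);W=cloud(c);K=((W-T)@Rt)*[-1,1,-1]+[-.0265,0,.0612]
    h=(K[...,0]>-.12)&(K[...,0]<-.055)&(abs(K[...,1])<.016)&(abs(K[...,2]-.009)<.006)
    if h.sum()>30: fit(K[h],n+' handle')
    b=(K[...,0]>.095)&(K[...,0]<.185)&(abs(K[...,1]+.01)<.035)&(abs(K[...,2])<.008)
    if b.sum()>30: fit(K[b],n+' blade')
    g=(K[...,0]>.06)&(K[...,0]<.11)&(abs(K[...,1])<.06)&(K[...,2]>.02)&(K[...,2]<.09)
    if g.sum()>20: print(n,'gauge',g.sum(),np.percentile(K[g],[2,50,98],axis=0).ravel())
    for nm,p0 in(('spice_jar',0),('small_tin',0),('onion',0)):
        if n=='scene':
            for r in robot.cut_out(n,nm)[:1]: print(nm,r['p'],np.round(r['box']))
E
```

```text
wrist handle 8102 z0,dz/dx,dz/dy [0.008  0.0024 0.005 ] [-0.1145 -0.0132  0.0054 -0.0885 -0.0013  0.0079 -0.0565  0.0106  0.0096]
side handle 147 z0,dz/dx,dz/dy [0.0078 0.0046 0.0423] [-0.1181 -0.0147  0.0045 -0.0888 -0.0038  0.0073 -0.0566  0.0093  0.0099]
side blade 52 z0,dz/dx,dz/dy [ 0.0053 -0.0332  0.011 ] [ 0.1312 -0.0297 -0.0023  0.1614 -0.0201 -0.0004  0.1801 -0.0033  0.0026]
side gauge 179 [ 0.0761 -0.0395  0.0307  0.0833 -0.0227  0.0561  0.0974 -0.0053  0.0733]
scene handle 178 z0,dz/dx,dz/dy [0.0104 0.0088 0.026 ] [-0.1176 -0.0138  0.0067 -0.09   -0.0017  0.0096 -0.0573  0.0101  0.012 ]
spice_jar 0.47 [128. 167. 134. 196.]
small_tin 0.97 [225. 173. 247. 206.]
onion 0.52 [139. 194. 216. 220.]
```

```bash
python3 -c "
from rig import robot
print(robot.hand_in())"
```

```text
the job is handed in; nothing more can be done
None
```

I handed in the job with the knife held at 20.0° of roll. Its edge rests at about 2 N on the middle of the large whetstone, and the onion, jar and tin were not approached. The gripper hid the dial, so I took the 20° from the tool angle plus a camera check that the handle had not turned in the grip; I did not see the pointer on the green mark.

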